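# Clamp the old table rail to the fence and hold the moisture meter on its mark

### The arm

A 7-joint arm with a two-finger parallel gripper is mounted at the origin on the work surface. World frame = base frame: x ahead of the robot, y to its left, z up, the work surface at z = 0. Lengths are in m, angles in rad, forces in N, time in s.
With the tool pointing down it reaches from about 0.425 to 0.975 m from the base axis. Payload 16.7 kg.
Tool frame: the origin (TCP) lies on the centre line of the jaws, within the pads' length; the fingertips stand 25 mm ahead of it and the grasp point (between the pads) lies 6 mm ahead of it (tips_ahead is the distance from the TCP to the fingertips, in m); z points along the fingers, y is the line along which they close (so a half turn about z gives the same grasp; the last joint's range is limited). The gripper opens to 85 mm and grips with 20 to 120 N. Pads are 22 mm wide; open, the fingers measure 114 mm over their backs; the gripper's body (76 mm by 85 mm) begins 54 mm behind the grasp point. The pads swing forward as they close: fully open they stand 13 mm farther back than shut.
Start: joints at [-1.375, 0.426, 0.074, 1.606, -0.034, 1.111, -0.067], TCP at [0.229, 0.635, 0.256] pointing down, gripper open.
Joint ranges: [-2.85, 2.85], [-0.5, 2.14], [-1.23, 1.37], [0.21, 2.46], [-1.02, 4.16], [0.16, 2.05], [-2.73, 2.73]. Speed limits (rad/s): [1.89, 1.89, 2.39, 2.39, 3.01, 3.01, 3.01].

### API

Orientations are given as a 3x3 rotation matrix whose columns are the frame's x, y, z axes.
In Python, from cell import * gives the robot as it stands.
- The arm moves only by the tool step_arm, never from a script. Its argument "targets" is a list of rows, each an object of numbers: "x", "y", "z": the shift along the world's x, y, z in cm; "twist": the turn about the world's z in rad. In form: [{"x": .., "y": .., "z": .., "twist": ..}, ...]. A call has 1 to 5 rows; each row shifts and turns the commanded pose from where the row before left it; what a row does not reach is not made up. A row lasts 1/12 s, in which the tool goes at most 41.7 mm and 7.16 degrees, less where a joint would pass 70% of its speed; a pose out of reach is approached as far as the arm can. A call with a gripper value outside its range is refused whole. "gripper" is the finger opening in cm, from 0 to 8.54, set as the call begins (left out, the last holds). The fingers move at their own pace and stop on an object; "grip_force" is the grip in N (left out, the last holds). Time passes only in rows, so rows that do not move let the fingers close. It gives the time, the measured TCP pose, the force, the opening and the grip force at its end, in the units of the state.
- sense(): the state, without advancing time (a new reading comes with each control period).
- snapshot(name): name is "side" or "top"; returns (picture, depth): 480x640x3 uint8, red, green, blue; 480x640 float32, m along the optical axis (not along the pixel's ray), 0 where there is no reading.
- camera_model(name): a dict with "mtx" (3x3 intrinsics, pixels), "R" (3x3) and "t" (3): a world point X has camera coordinates R X + t. Camera axes: x right, y down, z forward; pixel columns grow to the right and rows downward; lengths in m; the calibration is good to about 2 mm. A picture is of the moment at which its call begins. camera_model takes no time and is no camera call.
- finish_job(): hands the job in; it is judged then, once.
Trained networks look in the newest picture that a camera, given by its name, has taken for a name from the list of things; names that differ only in an ending like _2 or _b are one class to them, and where a whole thing is asked for, a point or a joint stands for the part that bears it (a point fixed in the world has none). Each returns a list of dicts, best first, with "score" (0 to 1); they miss things now and then, are a little off and sometimes report something else, mostly with a low value. They report only what shows in the picture. A call takes as long as a camera call. They do not tell look-alikes from the thing itself.
- spot_in(camera, label): "rect" ([left, top, right, bottom] in pixels, round what is visible of it).
The state is a dict: "time": time; "qpos": joint angles; "qd": joint speeds; "effort": joint torques, N m; "eef_pos": TCP position; "tcp_rot": TCP orientation; "ft_force": force on the tool from outside, world axes, zero at the start; "ft_torque": the same for the moment, N m; "opening": finger opening in m; "finger_force": force on a finger pad.
Only numpy, scipy, OpenCV 4.12 (cv2) and the standard library are available. Lean on these libraries where they do the work, as an engineer would, in place of code of your own. Each camera call takes 0.05 s, during which the arm holds its last target. There are 200 camera calls.

### The job

The old table rail stands loose on edge against the upright plywood fence of the jig: take the big spring clamp from the rack, squeeze it open and let it close over the top edges of rail and fence together, towards the other end from the felt-pen cross, so that it grips both. Then take the moisture meter out of its block and hold it upright on the rail's top edge, its two sprung contact tips in line with the rail and one on either side of the centre of the cross, pressing lightly so that both tips are about half way in. Finish while still holding it there, with the clamp still on, and leave everything else on the bench where it is.

Things in the scene. Friction and masses are not known exactly. Their poses are not given: they have to be found in the camera images.
- clamp_grip (a point): point midway between the two handle ends of the big spring clamp (steel, black rubber ends, 120 mm tall), which starts astride the rack's batten, handles up. x: across the batten, the way handles and jaws close; y: along batten and pivot pin; z up. Handle ends: round bars 13 mm thick, 28 mm long in y, 64 mm over their outsides as parked; squeezing takes about 10 N, stops at 47 mm
- clamp_pivot (a point): the big clamp's pivot (coil spring), 58 mm below clamp_grip, as parked 22 mm above the batten's top edge; same axes (those of one arm, which leans up to 0.15 rad about y when squeezed). Jaw pads 24 mm wide (y), 20 mm high, centred 42 mm below the pivot, reaching 52 mm below it; gap 32 mm as parked, 44 mm fully squeezed; grip about 10 N. Clamp 0.14 kg
- clamp_arm (a joint): opening angle of the big clamp, rad: 0 as parked on the 32 mm batten, 0.30 fully squeezed, -0.70 shut on nothing; sprung shut
- rack: the clamp rack: wooden foot 110 x 200 mm with an upright batten along y, 32 mm thick (19 mm at its -y end), top edge 105 mm above the bench; fixed. Origin on the bench under its centre. The big clamp is 20 to 60 mm to +y of the middle; a smaller clamp, fixed and not to be used (top 157 mm above the bench), is at y = -70 mm
- fence_top (a point): middle of the top edge of the jig's upright plywood fence: 12 mm thick along x, 300 mm long along y, top 108 mm above the bench; fixed. The rail stands on its +x side. z is up; the back of the fence is clear for 50 mm below the top edge
- jig: the jig: plywood base 150 x 300 x 18 mm with the fence on it; fixed. Origin on the bench, 10 mm to +x of the fence's middle plane
- rail_top (a point): middle of the top edge of the old painted table rail: a board 20 mm thick (x), 260 mm long (y) plus a 30 mm tenon at each end, 90 mm high, standing on edge on the jig's base; loose, its face within 2 mm of the fence; top edge bare wood, level with the fence's, 108 mm above the bench. Rail mass 0.25 to 0.5 kg
- cross (a point): centre of the felt-pen cross on the rail's top edge, 70 mm from the rail's middle towards +y; long stroke 28 mm along the edge, short stroke across it. y axis: along the rail; z: up
- meter_center (a point): the moisture meter: grey case 26 mm thick (x), 48 wide (y), 100 tall (z up), standing head down in the block's pocket on its shoulders (lower end of the case, 55 mm above the bench). This point is inside the case, 45 mm above the shoulders. Below these a black head 20 x 34 x 22 mm and two sprung tips reach 40 mm down into the pocket: lift it 45 mm to clear. Display on +x. Mass about 0.16 kg
- meter_nose (a point): point midway between the free ends of the two contact tips of the meter, 85 mm below meter_center (tips in line along y, 23 mm apart, 5 mm thick, round ends); z: up along the case
- tip_a (a joint): how far the meter's contact tip on its -y side is pushed in, m: 0 free, 0.010 fully in; takes about 1 N to start and 5 N fully in (3 N half way)
- tip_b (a joint): the same for the tip on the +y side
- block: wooden tool block 100 x 125 mm, 55 mm high, fixed, with the meter's pocket; origin on the bench below the pocket's centre. A pencil (to 125 mm above the bench) and an awl (to 117 mm) stand in it 72 mm to +y of the pocket
- sponge: grey sanding sponge, 68 x 98 x 26 mm, lying flat; leave alone
- sanding_block: cork and wood sanding block, 62 x 115 x 34 mm; leave alone
- glue: glue bottle, 58 mm across, 150 mm high; leave alone
- tin: small paint tin, 90 mm across, 100 mm high; leave alone
- offcut: square wooden offcut, 45 x 130 x 45 mm; leave alone
- chisel: wood chisel lying flat, 250 mm long; leave alone
- screw_pot: small steel bowl, 72 mm across, 50 mm high; leave alone
Not all that is in view belongs to the job. What is meant by the block is not pink, and is the larger of those in its own colour.

How it is judged:
By the outcome, as a careful person would: the job done as asked, in the order asked, and still so for the second after the job is handed in, while the arm keeps its last pose, push and grip.
It also fails if it takes over 58 s, if anything falls off the work surface, if the arm or the gripper's body presses on something with over 40 N, if the wrist force passes 120 N, or if a joint passes its speed limit or range.

## Working session

There is one attempt and no reset: what is moved stays moved. The work goes in short steps, Python scripts to look and compute and a tool call to move; the robot and the scene stay as the last step left them, time stands still between calls to the robot, and variables do not carry over. Pictures are saved under pics/ and viewed, at most 10 in all, crops included, and the job is handed in when it is done.

Besides the shell and the picture viewer there is one more tool, called after "Call:" in YAML: its name, and indented under it one key for each argument. step_arm: Moves the arm, as the interface text tells. Its arguments: {"type":"object","properties":{"targets":{"type":"array","items":{"type":"object","properties":{"x":{"type":"number"},"y":{"type":"number"},"z":{"type":"number"},"twist":{"type":"number"}}}},"gripper":{"type":"number"},"grip_force":{"type":"number"}},"required":["targets"]}

```bash
ls; mkdir -p pics; cat > h.py <<'E'
from cell import *
import numpy as np, cv2
def snap(n):
    p,d=snapshot(n); return p,d,camera_model(n)
def world(cm,d,u,v):
    z=d[int(v),int(u)]; K=np.array(cm["mtx"]); c=np.linalg.inv(K)@[u,v,1]*z
    return np.array(cm["R"]).T@(c-np.array(cm["t"]))
def cloud(cm,d):
    v,u=np.mgrid[:480,:640]; K=np.array(cm["mtx"])
    c=np.stack([(u-K[0,2])/K[0,0]*d,(v-K[1,2])/K[1,1]*d,d],-1)
    return (c-np.array(cm["t"]))@np.array(cm["R"])
def pix(cm,X):
    c=np.array(cm["R"])@X+np.array(cm["t"]); q=np.array(cm["mtx"])@c; return q[:2]/q[2]
E
python3 - <<'E'
from h import *
np.set_printoptions(precision=3,suppress=True)
for n in("top","side"):
    p,d,cm=snap(n); np.savez(n+"0.npz",p=p,d=d)
    cv2.imwrite(f"pics/{n}0.png",p[:,:,::-1])
    print(n,cm)
    for l in("clamp_grip","rack","jig","rail_top","cross","meter_center","block"):
        for r in spot_in(n,l)[:3]:
            b=r["rect"];print(l,round(r["score"],2),np.round(b),world(cm,d,(b[0]+b[2])/2,(b[1]+b[3])/2))
s=sense();print(s["time"],s["tcp_rot"],s["eef_pos"],s["opening"])
E
```

```text
pics
top {'mtx': array([[497.772,   0.   , 317.289],
       [  0.   , 497.772, 248.228],
       [  0.   ,   0.   ,   1.   ]]), 'R': array([[ 0.027, -1.   , -0.003],
       [-0.989, -0.026, -0.146],
       [ 0.146,  0.007, -0.989]]), 't': array([-0.142,  0.561,  1.406])}
clamp_grip 0.8 [107. 256. 133. 277.] [0.486 0.402 0.142]
rack 0.59 [106. 248. 191. 293.] [0.481 0.339 0.1  ]
jig 0.63 [207. 213. 317. 282.] [0.552 0.026 0.11 ]
jig 0.26 [390. 263. 416. 280.] [ 0.49  -0.357  0.159]
rail_top 0.64 [209. 229. 318. 255.] [0.569 0.023 0.101]
cross 0.7 [208. 229. 317. 253.] [0.571 0.025 0.11 ]
meter_center 0.62 [391. 265. 415. 281.] [ 0.486 -0.357  0.158]
block 0.97 [359. 308. 395. 335.] [ 0.358 -0.303  0.037]
block 0.83 [478. 298. 538. 356.] [ 0.353 -0.669  0.055]
block 0.56 [360. 249. 417. 296.] [ 0.497 -0.334  0.049]
side {'mtx': array([[597.921,   0.   , 317.572],
       [  0.   , 597.921, 236.769],
       [  0.   ,   0.   ,   1.   ]]), 'R': array([[ 0.998, -0.055, -0.021],
       [-0.051, -0.633, -0.773],
       [ 0.029,  0.772, -0.634]]), 't': array([-0.547,  0.036,  1.915])}
clamp_grip 0.7 [284. 125. 302. 159.] [0.486 0.393 0.132]
rack 0.98 [278. 140. 317. 195.] [0.495 0.283 0.096]
jig 0.83 [296. 184. 363. 270.] [ 0.582 -0.068  0.103]
rail_top 0.74 [315. 187. 347. 258.] [ 0.588 -0.044  0.099]
cross 0.88 [314. 188. 338. 255.] [ 0.574 -0.035  0.098]
meter_center 0.62 [300. 279. 311. 319.] [ 0.498 -0.386  0.12 ]
block 0.95 [286. 274. 332. 335.] [ 0.506 -0.386  0.101]
block 0.65 [241. 284. 269. 326.] [ 0.358 -0.313  0.033]
block 0.63 [215. 377. 282. 458.] [ 0.353 -0.684  0.049]
0.8 [[-0.941  0.339 -0.   ]
 [ 0.339  0.941 -0.   ]
 [ 0.    -0.    -1.   ]] [0.229 0.635 0.256] 0.08548585761138294
```

View pics/top0.png

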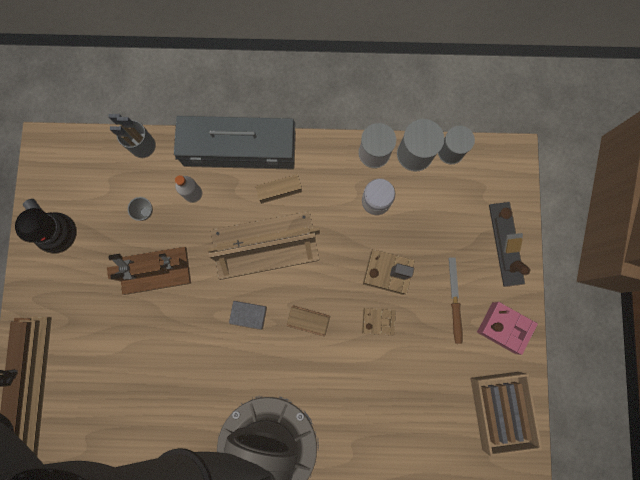

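View pics/side0.png

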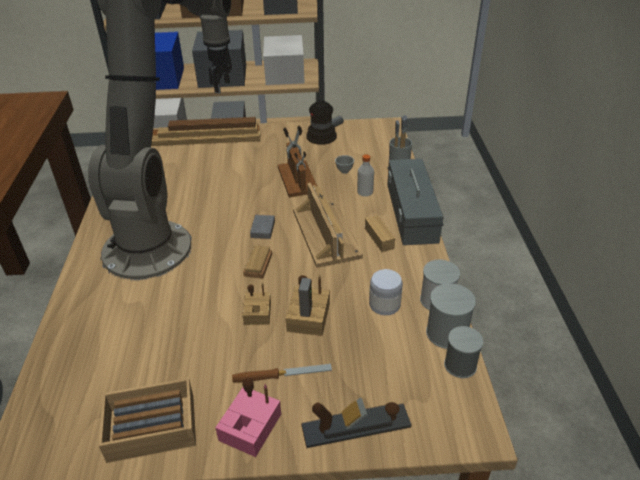

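Top view: rack at (154,270) with clamps at (120,266) and (182,259); jig at (263,245) with a cross near (238,243). The meter sits in the block at (390,271). Block look-alikes are the small block (379,320) and the pink one (508,328). Next I'll crop close.

```bash
python3 - <<'E'
from h import *
a=np.load("top0.npz")["p"];b=np.load("side0.npz")["p"]
def c(p,u,v,w,h,W,H): return cv2.resize(p[v:v+h,u:u+w],(W,H),interpolation=cv2.INTER_CUBIC)
r1=np.hstack([c(a,98,240,100,60,400,240),c(b,265,115,80,84,300,315)[:240] if 0 else c(b,265,118,67,80,400,240) if 0 else c(b,262,120,100,60,400,240)])
r2=np.hstack([c(a,202,205,120,80,400,267),c(a,350,240,90,60,400,267)])
cv2.imwrite("pics/c1.png",np.vstack([r1,r2])[:,:,::-1])
E
```

```text
(no output)
```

View pics/c1.png

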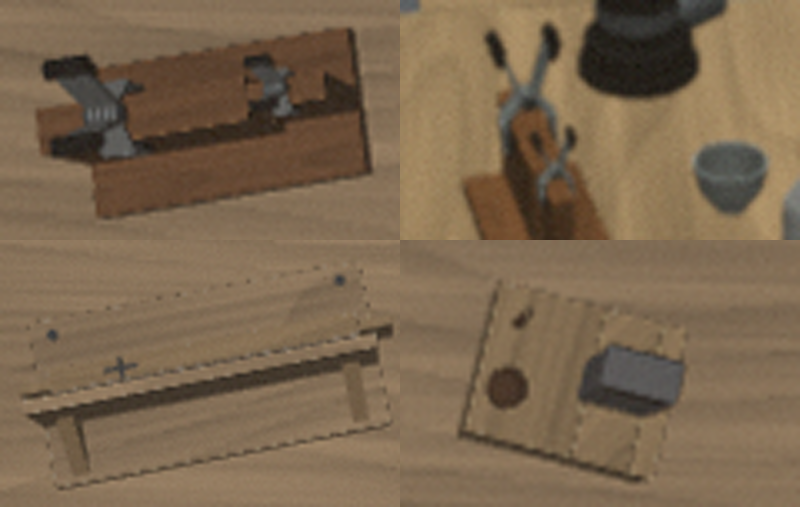

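The crops show the big clamp at the left (+y) end of the batten and the small one at the right. The cross lies on the rail top on the fence's +x side, left half, and the meter is in the larger tan block. Now I'll measure from the depth images.

```bash
python3 - <<'E'
from h import *
np.set_printoptions(precision=4,suppress=True)
def rect(P,name):
    r=cv2.minAreaRect((P[:,:2]*1000).astype(np.float32)); print(name,len(P),np.array(r[0]),np.array(r[1]),round(r[2],1), 'zmed',np.median(P[:,2]))
for n in("top","side"):
    f=np.load(n+"0.npz");d=f["d"];cm=camera_model(n);W=cloud(cm,d).reshape(-1,3);ok=d.reshape(-1)>0
    def box(x0,x1,y0,y1,z0,z1):
        return W[ok&(W[:,0]>x0)&(W[:,0]<x1)&(W[:,1]>y0)&(W[:,1]<y1)&(W[:,2]>z0)&(W[:,2]<z1)]
    print(n)
    rect(box(.45,.7,-.2,.25,.100,.116),"fence+rail")
    rect(box(.45,.7,-.2,.25,.008,.028),"jigbase")
    rect(box(.38,.62,.18,.5,.097,.112),"batten")
    rect(box(.38,.62,.18,.5,.128,.2),"clamp top")
    rect(box(.38,.62,.33,.5,.128,.2),"big top")
    rect(box(.40,.6,-.5,-.23,.145,.17),"meter top")
    rect(box(.40,.6,-.5,-.23,.11,.16),"meter case")
    rect(box(.40,.6,-.5,-.23,.045,.06),"block top")
    P=box(.38,.62,.33,.5,.128,.2);print(P[:60])
    P=box(.4,.6,-.5,-.23,.148,.17);print(P.mean(0))
    if n=="top":
        p=f["p"].astype(int)[225:262,225:250];print("cross dark px");g=p.sum(2);
        for v,u in np.argwhere(g<210): print((u+225,v+225),g[v,u],world(cm,d,u+225,v+225))
E
```

```text
top
fence+rail 1207 [570.0539  28.6121] [ 35.2137 298.1085] 12.6 zmed 0.10830311626296452
jigbase 3386 [578.8733  26.8907] [240.4669 448.5333] 0.9 zmed 0.018311986379206016
batten 584 [491.8368 352.3747] [ 51.84   201.1743] 13.2 zmed 0.10557820045124058
clamp top 347 [489.8294 341.8291] [ 63.4849 137.7632] 8.8 zmed 0.16071915793036773
big top 273 [481.8024 394.4366] [63.9631 29.7709] 10.2 zmed 0.174716841925738
meter top 187 [ 495.9254 -360.2402] [47.526  28.1426] 78.2 zmed 0.15426226181041072
meter case 253 [ 492.2776 -330.7064] [103.0498  61.4911] 68.4 zmed 0.15293589957438006
block top 1116 [ 501.9227 -334.5411] [124.6612 100.9468] 76.9 zmed 0.0548412368211792
[[0.5132 0.3976 0.1906]
 [0.5127 0.3933 0.1947]
 [0.5123 0.3892 0.1983]
 [0.5132 0.3894 0.1915]
 [0.5137 0.388  0.1885]
 [0.5144 0.3874 0.1837]
 [0.5106 0.4148 0.1865]
 [0.5106 0.4117 0.1874]
 [0.5104 0.4084 0.1891]
 [0.5101 0.4044 0.1924]
 [0.5104 0.4024 0.1909]
 [0.5105 0.4001 0.1903]
 [0.5104 0.397  0.1914]
 [0.511  0.396  0.1875]
 [0.5108 0.3924 0.19  ]
 [0.5109 0.3899 0.1897]
 [0.5104 0.3854 0.1943]
 [0.5109 0.3846 0.19
[... 9924 characters left out ...]
]
 [0.5042 0.3953 0.1799]
 [0.5077 0.384  0.186 ]
 [0.5112 0.3826 0.1866]
 [0.5147 0.387  0.184 ]
 [0.5185 0.3992 0.177 ]
 [0.4547 0.383  0.1854]
 [0.4584 0.3737 0.1904]
 [0.4618 0.3766 0.1886]
 [0.4653 0.3791 0.187 ]
 [0.5005 0.3958 0.1758]
 [0.5041 0.3956 0.1758]
 [0.5074 0.3772 0.1859]
 [0.511  0.3786 0.1849]
 [0.5146 0.3858 0.1807]
 [0.4544 0.389  0.178 ]
 [0.4581 0.3787 0.1836]
 [0.4616 0.3789 0.1833]
 [0.4651 0.3792 0.183 ]
 [0.5003 0.3922 0.1739]
 [0.5039 0.3962 0.1714]
 [0.5074 0.3907 0.1743]
 [0.5109 0.3879 0.1757]
 [0.5145 0.3953 0.1714]
 [0.4577 0.386  0.1755]
 [0.4614 0.3754 0.1813]
 [0.4649 0.3782 0.1796]
 [0.4966 0.4042 0.1632]
 [0.5001 0.389  0.1716]]
[ 0.4976 -0.3651  0.1532]
```

```bash
python3 - <<'E'
from h import *
np.set_printoptions(precision=4,suppress=True)
f=np.load("top0.npz");d=f["d"];cm=camera_model("top");W=cloud(cm,d).reshape(-1,3);ok=d.reshape(-1)>0
def box(x0,x1,y0,y1,z0,z1):
    return W[ok&(W[:,0]>x0)&(W[:,0]<x1)&(W[:,1]>y0)&(W[:,1]<y1)&(W[:,2]>z0)&(W[:,2]<z1)]
def fr(P,n):
    r=cv2.minAreaRect((P[:,:2]*1000).astype(np.float32)); print(n,len(P),np.array(r[0]),np.array(r[1]),round(r[2],1),P.mean(0))
P=box(.38,.62,.33,.5,.180,.2)
a=P[P[:,0]>.485];b=P[P[:,0]<.485]
fr(P,"handles");fr(a,"h+");fr(b,"h-")
fr(box(.38,.62,.18,.5,.014,.034),"foot?")
# edges of rail+fence and batten by column regression
def strip(P,y0,y1,yaw,c):
    ex=np.array([np.cos(yaw),np.sin(yaw)]);ey=np.array([-ex[1],ex[0]])
    q=(P[:,:2]-c)@np.array([ex,ey]).T
    lo=[];hi=[];t=[]
    for k in np.arange(y0,y1,.008):
        m=q[(q[:,1]>=k)&(q[:,1]<k+.008),0]
        if len(m)>5: t.append(k+.004);lo.append(m.min());hi.append(m.max())
    for n,v in(("lo",lo),("hi",hi)): print(n,np.polyfit(t,v,1)*[1,1000],np.round(np.array(v)*1000,1))
    print("y ends",q[:,1].min(),q[:,1].max())
strip(box(.45,.7,-.2,.25,.103,.115),-.14,.14,.22,[.570,.0286])
strip(box(.38,.62,.18,.5,.100,.112),-.1,.1,.2,[.4918,.3524])
fr(box(.47,.53,-.40,-.33,.150,.17),"meter")
E
```

```text
handles 122 [481.8024 394.4366] [63.9631 29.7709] 10.2 [0.4822 0.3939 0.19  ]
h+ 63 [505.8588 398.9415] [14.0486 29.9196] 8.4 [0.5061 0.3989 0.1895]
h- 59 [456.9284 389.2152] [12.9953 28.2387] 8.8 [0.4566 0.3886 0.1905]
foot? 1445 [505.7603 304.8713] [132.0019 305.5072] 18.6 [0.4857 0.3366 0.0193]
lo [ -0.0012 -16.4014] [-15.  -16.5 -16.3 -16.1 -17.1 -16.3 -16.6 -15.4 -16.4 -16.6 -16.3 -16.1
 -16.3 -16.7 -17.3 -16.6 -15.5 -16.6 -15.6 -16.7 -16.5 -17.2 -17.2 -16.2
 -17.2 -15.8 -16.5 -15.7 -16.8 -16.4 -15.8 -15.6 -17.  -17.  -16.8]
hi [-0.0235 15.1569] [14.9 16.8 15.1 16.9 17.6 16.4 15.2 16.  15.6 17.  15.5 17.3 15.9 17.4
 15.6 15.7 17.7 15.8 16.8 15.8 17.6 16.3 17.  17.  17.2 16.  16.6 16.3
 17.6 17.1 15.1 16.8 15.4 -5.4 -5. ]
y ends -0.14840636486360403 0.14906148798425145
lo [  0.0018 -15.4073] [-10.3 -11.6 -16.1 -17.4  -3.6 -18.5 -17.8 -16.7 -17.5 -16.5 -18.1 -17.
 -17.7 -17.3 -17.7 -26.8 -27.   -3.4  -4.5 -11.8 -16.3]
hi [ 0.0524 13.0901] [ 6.4  4.9  6.9 12.8  4.7  9.4 14.2 12.1 14.3 12.3 13.3 12.8 13.5 13.9
 13.4 23.5 24.7 13.7 13.9 13.6 15.1]
y ends -0.10049807744025258 0.10082197113093941
meter 172 [ 495.2494 -360.3006] [47.284  26.8112] 77.8 [ 0.4952 -0.36    0.1549]
```

Call:
step_arm:
  targets:
    - {"x": 4.0,"y": -1,"twist": -0.12}
    - {"x": 4.0,"y": -1,"twist": -0.12}
    - {"x": 4.0,"y": -1,"twist": -0.12}
    - {"x": 3.5,"y": -2.0,"twist": -0.12}
    - {"x": 2,"y": -3.5,"twist": -0.12}
  gripper: 8.5
  grip_force: 40

```text
schema error: expected keys x, y, z, twist
```

Call:
step_arm:
  targets:
    - {"x": 2.5,"y": -2.4,"z": 0,"twist": -0.1}
    - {"x": 2.5,"y": -2.4,"z": 0,"twist": -0.1}
    - {"x": 2.5,"y": -2.4,"z": 0,"twist": -0.1}
    - {"x": 2.5,"y": -2.4,"z": 0,"twist": -0.1}
    - {"x": 2.5,"y": -2.4,"z": 0,"twist": -0.1}
  gripper: 8.5
  grip_force: 40

```text
time: 1.22
eef_pos: [0.3548, 0.5138, 0.2565]
tcp_rot: [[-0.659, 0.752, 0.0], [0.752, 0.659, 0.0], [0.0, 0.0, -1.0]]
ft_force: [0.6, 1.1, 0.5]
opening: 0.0852
finger_force: 0.0
```

Call:
step_arm:
  targets:
    - {"x": 2.5,"y": -2.4,"z": 0,"twist": -0.1}
    - {"x": 2.5,"y": -2.4,"z": 0,"twist": -0.1}
    - {"x": 2.5,"y": -2.4,"z": 0,"twist": -0.1}
    - {"x": 2.5,"y": -2.4,"z": 0,"twist": -0.1}
    - {"x": 2.5,"y": -2.4,"z": 0,"twist": -0.1}

```text
time: 1.63
eef_pos: [0.4798, 0.3937, 0.2566]
tcp_rot: [[-0.218, 0.976, 0.0], [0.976, 0.218, 0.0], [0.0, 0.0, -1.0]]
ft_force: [0.2, 0.5, 0.3]
opening: 0.085
finger_force: 0.0
```

```bash
cat > st.py <<'E'
from h import *
np.set_printoptions(precision=4,suppress=True)
s=sense();R=np.array(s["tcp_rot"]);print(round(s["time"],2),s["eef_pos"],"yaw y",np.arctan2(R[1,1],R[0,1]),"down",R[:,2],s["opening"],s["finger_force"],s["ft_force"],s["ft_torque"])
E
python3 st.py
```

```text
1.63 [0.4798 0.3937 0.2566] yaw y 0.22010445578440477 down [ 0.0002  0.0005 -1.    ] 0.08501765331457717 0.0 [0.1887 0.477  0.3159] [-0.0309 -0.0129  0.0394]
```

Call:
step_arm:
  targets:
    - {"x": 0.2,"y": 0,"z": -2.0,"twist": -0.022}
    - {"x": 0,"y": 0,"z": -2.0,"twist": 0}
    - {"x": 0,"y": 0,"z": -2.0,"twist": 0}
    - {"x": 0,"y": 0,"z": -0.9,"twist": 0}
    - {"x": 0,"y": 0,"z": 0,"twist": 0}

```text
time: 2.05
eef_pos: [0.48, 0.3944, 0.1854]
tcp_rot: [[-0.202, 0.979, -0.002], [0.979, 0.202, -0.002], [-0.002, -0.003, -1.0]]
ft_force: [0.1, -0.1, 0.0]
opening: 0.0852
finger_force: 0.0
```

Call:
step_arm:
  targets:
    - {"x": 0,"y": 0,"z": 0,"twist": 0}
    - {"x": 0,"y": 0,"z": 0,"twist": 0}
    - {"x": 0,"y": 0,"z": 0,"twist": 0}
    - {"x": 0,"y": 0,"z": 0,"twist": 0}
    - {"x": 0,"y": 0,"z": 0,"twist": 0}
  gripper: 3.5
  grip_force: 40

```text
time: 2.47
eef_pos: [0.4808, 0.3952, 0.1878]
tcp_rot: [[-0.202, 0.979, 0.0], [0.979, 0.202, 0.001], [0.001, 0.0, -1.0]]
ft_force: [-0.2, 0.4, -1.0]
opening: 0.0439
finger_force: 43.3
```

Call:
step_arm:
  targets:
    - {"x": 0,"y": 0,"z": 0,"twist": 0}
    - {"x": 0,"y": 0,"z": 0,"twist": 0}
    - {"x": 0,"y": 0,"z": 0,"twist": 0}
    - {"x": 0,"y": 0,"z": 0,"twist": 0}
    - {"x": 0,"y": 0,"z": 0,"twist": 0}

```text
time: 2.88
eef_pos: [0.4808, 0.395, 0.1873]
tcp_rot: [[-0.202, 0.979, -0.0], [0.979, 0.202, 0.0], [0.0, -0.0, -1.0]]
ft_force: [-0.5, -1.0, -1.1]
opening: 0.0435
finger_force: 43.3
```

```bash
python3 st.py
```

```text
2.88 [0.4808 0.395  0.1873] yaw y 0.20292791975470817 down [-0.0001  0.     -1.    ] 0.04347499352720217 43.2831420795992 [-0.4588 -1.0033 -1.1407] [-0.0452  0.0369 -0.039 ]
```

Call:
step_arm:
  targets:
    - {"x": 0,"y": 0,"z": 1,"twist": 0}
    - {"x": 0,"y": 0,"z": 1.5,"twist": 0}
    - {"x": 0,"y": 0,"z": 2,"twist": 0}
    - {"x": 0,"y": 0,"z": 2.5,"twist": 0}
    - {"x": 0,"y": 0,"z": 3,"twist": 0}

```text
time: 3.3
eef_pos: [0.4804, 0.3945, 0.2881]
tcp_rot: [[-0.201, 0.98, -0.001], [0.98, 0.201, -0.001], [-0.001, -0.001, -1.0]]
ft_force: [-0.2, 0.7, -2.0]
opening: 0.0431
finger_force: 43.3
```

Call:
step_arm:
  targets:
    - {"x": 0,"y": 0,"z": 1.0,"twist": 0}
    - {"x": 0,"y": 0,"z": 0,"twist": 0}
    - {"x": 0,"y": 0,"z": 0,"twist": 0}

```text
time: 3.55
eef_pos: [0.4808, 0.395, 0.2978]
tcp_rot: [[-0.202, 0.979, 0.001], [0.979, 0.202, 0.001], [0.001, 0.001, -1.0]]
ft_force: [-0.1, 0.3, -2.0]
opening: 0.0436
finger_force: 43.3
```

```bash
python3 st.py; python3 - <<'E'
from h import *
p,d,cm=snap("side");cv2.imwrite("pics/s1.png",cv2.resize(p[60:220,220:380],(640,640)[:2] if 0 else (600,600),interpolation=cv2.INTER_CUBIC)[:,:,::-1])
E
```

```text
3.55 [0.4808 0.395  0.2978] yaw y 0.20302846082703666 down [ 0.0005  0.0009 -1.    ] 0.04356990451017924 43.30165679566562 [-0.0711  0.3477 -1.9511] [-0.061   0.0385  0.0267]
```

View pics/s1.png

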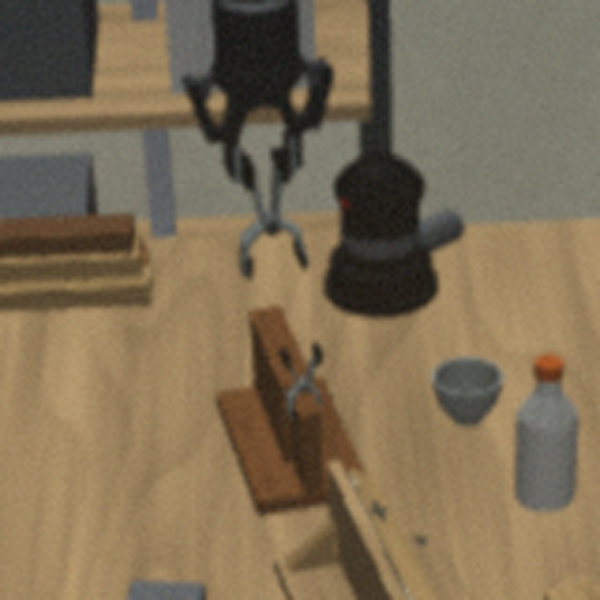

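The clamp hangs open in the gripper, with jaw ends at crop (245,270) and (303,262), clear of the rack. I'll measure the jaws' position relative to the TCP.

```bash
python3 - <<'E'
from h import *
np.set_printoptions(precision=4,suppress=True)
T=np.array(sense()["eef_pos"]);yaw=.203
A=np.array([[np.cos(yaw),np.sin(yaw),0],[-np.sin(yaw),np.cos(yaw),0],[0,0,1]])
for n in("side","top"):
    p,d,cm=snap(n);W=cloud(cm,d).reshape(-1,3);q=(W-T)@A.T
    m=(d.reshape(-1)>0)&(abs(q[:,0])<.05)&(abs(q[:,1])<.05)&(q[:,2]<-.03)&(q[:,2]>-.13)
    q=q[m];print(n,len(q))
    for z in np.arange(-.125,-.03,.01):
        k=q[(q[:,2]>=z)&(q[:,2]<z+.01)]
        if len(k): print(round(z,3),"x",np.sort(k[:,0])[[0,-1]],"y",k[:,1].min(),k[:,1].max(), "L/R mean",k[k[:,0]<0,0].mean() if (k[:,0]<0).any() else 0,k[k[:,0]>0,0].mean() if (k[:,0]>0).any() else 0,"inner",k[k[:,0]<0,0].max() if (k[:,0]<0).any() else 0,k[k[:,0]>0,0].min() if (k[:,0]>0).any() else 0)
E
```

```text
side 165
-0.125 x [-0.0254  0.0322] y -0.012725423806876473 -0.004181157683091329 L/R mean -0.023497720957918064 0.030909872895993354 inner -0.02156546886837805 0.029844051890727696
-0.115 x [-0.0298  0.0334] y -0.015556104778137398 0.009039013230904959 L/R mean -0.025059866119865402 0.029557227736930442 inner -0.018284488704174276 0.025092686018689653
-0.105 x [-0.0266  0.0321] y -0.01608500934454842 0.01398330160781191 L/R mean -0.023672180929666546 0.028706284591483968 inner -0.0200955156361918 0.024830832503559663
-0.095 x [-0.027   0.0303] y -0.017321136912163384 0.011155492957948106 L/R mean -0.023498274901567893 0.027048940713552103 inner -0.019221165940294296 0.023274025326274633
-0.085 x [-0.0259  0.0289] y -0.020430740024750458 0.019035523499836112 L/R mean -0.015513996794812806 0.019665051272021658 inner -0.002019794012799567 0.003483779922696689
-0.075 x [-0.0173  0.0166] y -0.025906868677369743 0.019075552949739324 L/R mean -0.008510892992987046 0.007317410029954284 inner -0.0011131692368507482 0.00015368701283779556
-0.065 x [-0.0092  0.0109] y -0.018685562344548375 0.0
[... 1625 characters left out ...]
7e-05
-0.065 x [-0.0089  0.0066] y -0.014024043726438501 0.013118850175903793 L/R mean -0.00362111345599792 0.0024545822723252035 inner -0.00039925085342513457 5.7606137669183484e-05
-0.055 x [-0.0092  0.0079] y -0.012465649905345768 0.008824353904437855 L/R mean -0.009208301400634746 0.004672357746512838 inner -0.009208301400634746 0.0024889374033493093
-0.045 x [-0.0129  0.0096] y -0.011814531338737992 0.008629462669036188 L/R mean -0.01132711637952176 0.005631436315295016 inner -0.010289693497989316 0.004195173718410736
-0.035 x [-0.0136  0.0084] y -0.011589051074716354 0.006262333584611481 L/R mean -0.01357087774444617 0.0063531490514919554 inner -0.01357087774444617 0.004808992396243998
```

Call:
step_arm:
  targets:
    - {"x": 0.5,"y": -2,"z": 0,"twist": 0.017}
    - {"x": 0.8,"y": -3.5,"z": 0,"twist": 0}
    - {"x": 0.8,"y": -3.5,"z": 0,"twist": 0}
    - {"x": 0.8,"y": -3.5,"z": 0,"twist": 0}
    - {"x": 0.8,"y": -3.5,"z": 0,"twist": 0}

```text
time: 4.12
eef_pos: [0.5175, 0.2332, 0.2963]
tcp_rot: [[-0.218, 0.976, -0.001], [0.976, 0.218, -0.001], [-0.001, -0.002, -1.0]]
ft_force: [1.1, 0.0, -1.2]
opening: 0.0433
finger_force: 43.3
```

Call:
step_arm:
  targets:
    - {"x": 0.8,"y": -3.5,"z": 0,"twist": 0}
    - {"x": 0.8,"y": -3.5,"z": 0,"twist": 0}
    - {"x": 0.8,"y": -3.5,"z": 0,"twist": 0}
    - {"x": 0.8,"y": -3.5,"z": 0,"twist": 0}
    - {"x": 0.8,"y": -3.5,"z": 0,"twist": 0}

```text
time: 4.53
eef_pos: [0.5574, 0.0582, 0.2965]
tcp_rot: [[-0.218, 0.976, -0.001], [0.976, 0.218, -0.0], [-0.0, -0.001, -1.0]]
ft_force: [0.7, 0.8, -1.2]
opening: 0.0434
finger_force: 43.3
```

Call:
step_arm:
  targets:
    - {"x": 0.8,"y": -3.5,"z": 0,"twist": 0}
    - {"x": 0.8,"y": -3.5,"z": 0,"twist": 0}
    - {"x": 0.8,"y": -3.5,"z": 0,"twist": 0}
    - {"x": 0.6,"y": -0.8,"z": 0,"twist": 0}
    - {"x": 0,"y": 0,"z": 0,"twist": 0}

```text
time: 4.95
eef_pos: [0.588, -0.0565, 0.2965]
tcp_rot: [[-0.213, 0.977, -0.001], [0.977, 0.213, -0.002], [-0.001, -0.001, -1.0]]
ft_force: [-0.5, 0.5, -1.4]
opening: 0.0434
finger_force: 43.3
```

Call:
step_arm:
  targets:
    - {"x": 0,"y": 0,"z": -2,"twist": 0}
    - {"x": 0,"y": 0,"z": -2,"twist": 0}
    - {"x": 0,"y": 0,"z": -0.8,"twist": 0}
    - {"x": 0,"y": 0,"z": 0,"twist": 0}
    - {"x": 0,"y": 0,"z": 0,"twist": 0}

```text
time: 5.37
eef_pos: [0.5877, -0.0526, 0.2492]
tcp_rot: [[-0.219, 0.976, -0.001], [0.976, 0.219, -0.0], [-0.0, -0.001, -1.0]]
ft_force: [-0.1, -0.5, -1.2]
opening: 0.0433
finger_force: 43.3
```

```bash
python3 st.py; python3 - <<'E'
from h import *
np.set_printoptions(precision=4,suppress=True)
T=np.array(sense()["eef_pos"]);yaw=.22
A=np.array([[np.cos(yaw),np.sin(yaw),0],[-np.sin(yaw),np.cos(yaw),0],[0,0,1]])
c=np.array([.570,.0286,0]); print("tcp in jig frame",A@(T-c))
ims=[]
for n in("side","top"):
    p,d,cm=snap(n);W=cloud(cm,d).reshape(-1,3);q=(W-c)@A.T; z=q[:,2]
    u,v=pix(cm,T-[0,0,.1]); u,v=int(u),int(v); ims.append(cv2.resize(p[v-40:v+40,u-40:u+40],(400,400),interpolation=cv2.INTER_CUBIC))
    m=(d.reshape(-1)>0)&(abs(q[:,0])<.05)&(abs(q[:,1]+.084)<.03)&(z>.12)&(z<T[2]-.085)
    k=q[m];print(n,len(k),"jaw z min",k[:,2].min())
    k=k[k[:,2]<T[2]-.095]
    for h in(k[k[:,0]<0],k[k[:,0]>0]):
        if len(h):print(len(h),h.min(0),h.max(0))
    m=(d.reshape(-1)>0)&(abs(q[:,0])<.03)&(q[:,1]>-.05)&(q[:,1]<.1)&(z>.103)&(z<.114);print("rail/fence x",np.percentile(q[m,0],[1,99]))
cv2.imwrite("pics/s2.png",np.hstack(ims)[:,:,::-1])
E
```

```text
5.37 [ 0.5877 -0.0526  0.2492] yaw y 0.2203056122186777 down [-0.0011 -0.0003 -1.    ] 0.043303596316044295 43.289234249386936 [-0.1347 -0.4883 -1.2307] [ 0.0092 -0.0247 -0.0265]
tcp in jig frame [-0.0005 -0.0831  0.2492]
side 79 jaw z min 0.1293345953507744
31 [-0.0293 -0.1001  0.1293] [-0.019  -0.0659  0.1527]
27 [ 0.0234 -0.1002  0.1309] [ 0.0352 -0.0729  0.1522]
rail/fence x [-0.0151  0.0182]
top 1 jaw z min 0.1372622988334602
1 [-0.0257 -0.0948  0.1373] [-0.0257 -0.0948  0.1373]
rail/fence x [0.0052 0.0168]
```

View pics/s2.png

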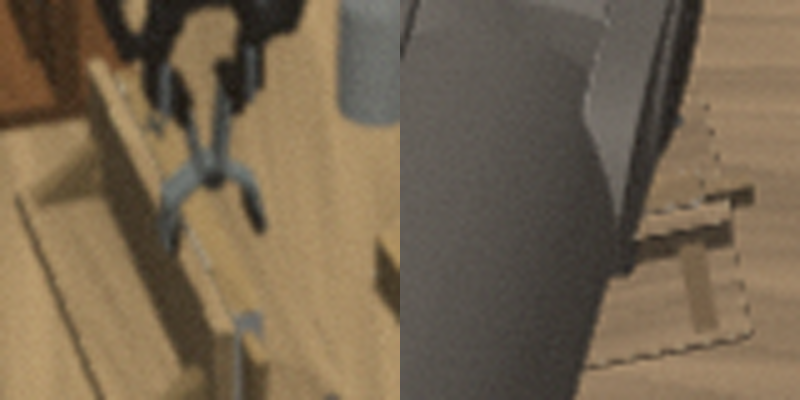

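The jaws straddle rail and fence centrally (side crop jaws at (170,235) and (262,228)). Now lowering.

Call:
step_arm:
  targets:
    - {"x": 0,"y": 0,"z": -1,"twist": 0}
    - {"x": 0,"y": 0,"z": -1,"twist": 0}
    - {"x": 0,"y": 0,"z": -1,"twist": 0}
    - {"x": 0,"y": 0,"z": 0,"twist": 0}
    - {"x": 0,"y": 0,"z": 0,"twist": 0}

```text
time: 5.88
eef_pos: [0.5874, -0.053, 0.2185]
tcp_rot: [[-0.218, 0.976, -0.002], [0.976, 0.218, -0.0], [0.0, -0.002, -1.0]]
ft_force: [-0.1, -0.4, -1.5]
opening: 0.0435
finger_force: 43.3
```

Call:
step_arm:
  targets:
    - {"x": 0,"y": 0,"z": -0.8,"twist": 0}
    - {"x": 0,"y": 0,"z": -0.8,"twist": 0}
    - {"x": 0,"y": 0,"z": -0.8,"twist": 0}
    - {"x": 0,"y": 0,"z": 0,"twist": 0}
    - {"x": 0,"y": 0,"z": 0,"twist": 0}

```text
time: 6.3
eef_pos: [0.5875, -0.053, 0.1947]
tcp_rot: [[-0.218, 0.976, -0.001], [0.976, 0.218, -0.0], [0.0, -0.001, -1.0]]
ft_force: [-0.6, -0.1, -0.3]
opening: 0.0432
finger_force: 43.3
```

```bash
python3 st.py
```

```text
6.3 [ 0.5875 -0.053   0.1947] yaw y 0.21990683235568498 down [-0.0011 -0.0002 -1.    ] 0.04317944815812016 43.28864284325391 [-0.5824 -0.0666 -0.2537] [-0.0164 -0.0103 -0.0094]
```

Call:
step_arm:
  targets:
    - {"x": 0,"y": 0,"z": 0,"twist": 0}
    - {"x": 0,"y": 0,"z": 0,"twist": 0}
    - {"x": 0,"y": 0,"z": 0,"twist": 0}
  gripper: 5.5
  grip_force: 20

```text
time: 6.55
eef_pos: [0.588, -0.053, 0.1957]
tcp_rot: [[-0.218, 0.976, 0.001], [0.976, 0.218, 0.0], [-0.0, 0.001, -1.0]]
ft_force: [-0.7, -0.5, -1.9]
opening: 0.055
finger_force: 7.9
```

Call:
step_arm:
  targets:
    - {"x": 0,"y": 0,"z": 0,"twist": 0}
    - {"x": 0,"y": 0,"z": 0,"twist": 0}
    - {"x": 0,"y": 0,"z": 0,"twist": 0}
  gripper: 6.2

```text
time: 6.8
eef_pos: [0.5877, -0.053, 0.1954]
tcp_rot: [[-0.218, 0.976, -0.0], [0.976, 0.218, 0.0], [0.0, -0.0, -1.0]]
ft_force: [-0.4, -0.4, -1.0]
opening: 0.0619
finger_force: 6.7
```

Call:
step_arm:
  targets:
    - {"x": 0,"y": 0,"z": 0,"twist": 0}
    - {"x": 0,"y": 0,"z": 0,"twist": 0}
    - {"x": 0,"y": 0,"z": 0,"twist": 0}
    - {"x": 0,"y": 0,"z": 0,"twist": 0}
    - {"x": 0,"y": 0,"z": 0,"twist": 0}
  gripper: 8.5

```text
time: 7.22
eef_pos: [0.5879, -0.053, 0.1954]
tcp_rot: [[-0.218, 0.976, 0.0], [0.976, 0.218, 0.0], [0.0, 0.0, -1.0]]
ft_force: [0.7, -0.3, 0.3]
opening: 0.085
finger_force: 0.0
```

Call:
step_arm:
  targets:
    - {"x": 0,"y": 0,"z": 1,"twist": 0}
    - {"x": 0,"y": 0,"z": 2,"twist": 0}
    - {"x": 0,"y": 0,"z": 3,"twist": 0}
    - {"x": 0,"y": 0,"z": 3,"twist": 0}
    - {"x": 0,"y": 0,"z": 0,"twist": 0}

```text
time: 7.63
eef_pos: [0.5899, -0.0537, 0.2914]
tcp_rot: [[-0.217, 0.976, 0.007], [0.976, 0.217, 0.001], [-0.001, 0.007, -1.0]]
ft_force: [0.9, 0.0, 1.4]
opening: 0.0853
finger_force: 0.0
```

```bash
python3 st.py; python3 - <<'E'
from h import *
p,d,cm=snap("side");cv2.imwrite("pics/s3.png",cv2.resize(p[130:280,260:410],(600,600),interpolation=cv2.INTER_CUBIC)[:,:,::-1])
E
```

```text
7.63 [ 0.5899 -0.0537  0.2914] yaw y 0.21913875160276597 down [ 0.0072  0.0008 -1.    ] 0.08533231837391649 0.0 [0.8768 0.0042 1.3556] [-0.0271 -0.0331  0.0213]
```

View pics/s3.png

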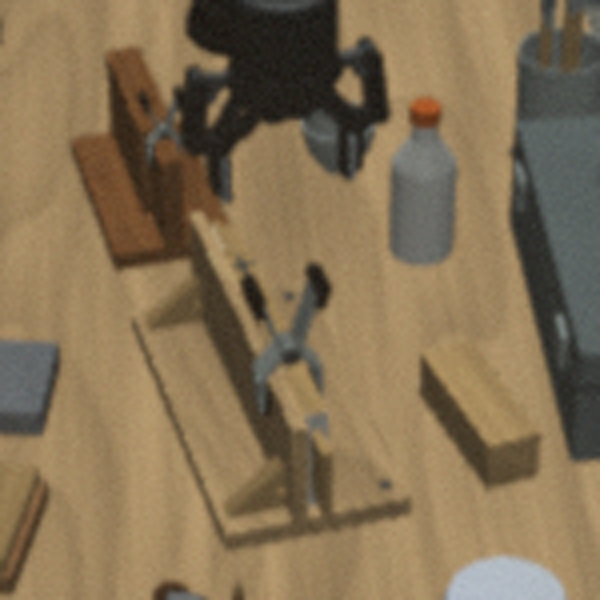

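The clamp is seated on rail and fence (crop (290,350)), gripping both. Now to the meter.

Call:
step_arm:
  targets:
    - {"x": -0.5,"y": -2,"z": 0,"twist": -0.05}
    - {"x": -1,"y": -3.4,"z": 0,"twist": -0.05}
    - {"x": -1,"y": -3.4,"z": 0,"twist": -0.05}
    - {"x": -1,"y": -3.4,"z": 0,"twist": -0.05}
    - {"x": -1,"y": -3.4,"z": 0,"twist": -0.05}

```text
time: 8.1
eef_pos: [0.5415, -0.2106, 0.2849]
tcp_rot: [[0.033, 0.999, -0.001], [0.999, -0.033, 0.0], [0.0, -0.001, -1.0]]
ft_force: [0.8, 0.6, 0.2]
opening: 0.0847
finger_force: 0.0
```

Call:
step_arm:
  targets:
    - {"x": -1,"y": -3.4,"z": 0,"twist": -0.05}
    - {"x": -1,"y": -3.4,"z": 0,"twist": -0.05}
    - {"x": -1,"y": -3.4,"z": 0,"twist": -0.05}
    - {"x": -1,"y": -3.4,"z": 0,"twist": -0.04}
    - {"x": -0.7,"y": -1.5,"z": 0,"twist": 0}

```text
time: 8.52
eef_pos: [0.4932, -0.3643, 0.285]
tcp_rot: [[0.225, 0.974, -0.001], [0.974, -0.225, -0.001], [-0.002, -0.001, -1.0]]
ft_force: [0.2, 0.8, 0.7]
opening: 0.0849
finger_force: 0.0
```

Call:
step_arm:
  targets:
    - {"x": 0,"y": 0,"z": -3,"twist": 0}
    - {"x": 0,"y": 0,"z": -3,"twist": 0}
    - {"x": 0,"y": 0,"z": -1,"twist": 0}
    - {"x": 0,"y": 0,"z": 0,"twist": 0}
    - {"x": 0,"y": 0,"z": 0,"twist": 0}

```text
time: 8.93
eef_pos: [0.4957, -0.3601, 0.2156]
tcp_rot: [[0.219, 0.976, -0.001], [0.976, -0.219, 0.0], [-0.0, -0.001, -1.0]]
ft_force: [0.4, -0.2, 1.0]
opening: 0.0852
finger_force: 0.0
```

```bash
python3 st.py; python3 - <<'E'
from h import *
p,d,cm=snap("side");cv2.imwrite("pics/s4.png",cv2.resize(p[200:350,230:380],(600,600),interpolation=cv2.INTER_CUBIC)[:,:,::-1])
E
```

```text
8.93 [ 0.4957 -0.3601  0.2156] yaw y -0.2203338761897639 down [-0.001   0.0001 -1.    ] 0.08517742063665816 0.0 [ 0.3833 -0.1524  1.0144] [-0.0032  0.0218  0.0592]
```

View pics/s4.png

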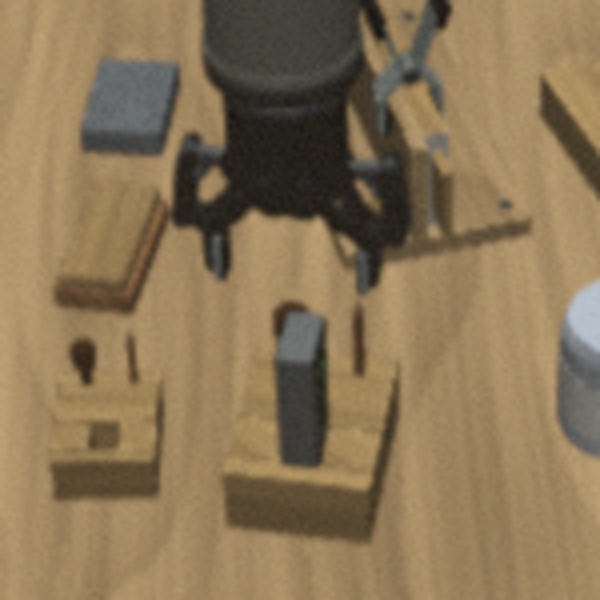

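The gripper is centred over the meter (fingers at crop (215,270) and (368,285), meter at (300,340)). Descending.

Call:
step_arm:
  targets:
    - {"x": 0,"y": 0,"z": -3,"twist": 0}
    - {"x": 0,"y": 0,"z": -3,"twist": 0}
    - {"x": 0,"y": 0,"z": -2,"twist": 0}
    - {"x": 0,"y": 0,"z": -1.4,"twist": 0}
    - {"x": 0,"y": 0,"z": 0,"twist": 0}

```text
time: 9.4
eef_pos: [0.4956, -0.3595, 0.1202]
tcp_rot: [[0.218, 0.976, -0.002], [0.976, -0.218, 0.001], [0.0, -0.002, -1.0]]
ft_force: [-0.8, 0.6, 0.1]
opening: 0.0854
finger_force: 0.0
```

Call:
step_arm:
  targets:
    - {"x": 0,"y": 0,"z": 0,"twist": 0}
    - {"x": 0,"y": 0,"z": 0,"twist": 0}
    - {"x": 0,"y": 0,"z": 0,"twist": 0}
    - {"x": 0,"y": 0,"z": 0,"twist": 0}
    - {"x": 0,"y": 0,"z": 0,"twist": 0}
  gripper: 1.0
  grip_force: 45

```text
time: 9.82
eef_pos: [0.4963, -0.3601, 0.1222]
tcp_rot: [[0.218, 0.976, 0.001], [0.976, -0.218, -0.0], [-0.0, 0.001, -1.0]]
ft_force: [0.4, 0.4, -0.6]
opening: 0.0253
finger_force: 46.4
```

Call:
step_arm:
  targets:
    - {"x": 0,"y": 0,"z": 0,"twist": 0}
    - {"x": 0,"y": 0,"z": 0,"twist": 0}
    - {"x": 0,"y": 0,"z": 0,"twist": 0}
    - {"x": 0,"y": 0,"z": 0,"twist": 0}
    - {"x": 0,"y": 0,"z": 0,"twist": 0}

```text
time: 10.23
eef_pos: [0.4962, -0.3602, 0.1221]
tcp_rot: [[0.218, 0.976, 0.001], [0.976, -0.218, -0.0], [-0.0, 0.001, -1.0]]
ft_force: [0.1, 2.2, 7.8]
opening: 0.0258
finger_force: 48.2
```

```bash
python3 st.py
```

```text
10.23 [ 0.4962 -0.3602  0.1221] yaw y -0.21999800350879367 down [ 0.0012 -0.0003 -1.    ] 0.025845153895428376 48.15733194351196 [0.0572 2.1901 7.8111] [0.2898 0.1817 0.0275]
```

Call:
step_arm:
  targets:
    - {"x": 0,"y": 0,"z": 1.5,"twist": 0}
    - {"x": 0,"y": 0,"z": 2,"twist": 0}
    - {"x": 0,"y": 0,"z": 3,"twist": 0}
    - {"x": 0,"y": 0,"z": 3.5,"twist": 0}
    - {"x": 0,"y": 0,"z": 3.5,"twist": 0}

```text
time: 10.65
eef_pos: [0.4952, -0.3599, 0.2575]
tcp_rot: [[0.219, 0.976, -0.001], [0.976, -0.219, 0.0], [0.0, -0.001, -1.0]]
ft_force: [0.5, -0.2, -1.1]
opening: 0.0256
finger_force: 46.9
```

Call:
step_arm:
  targets:
    - {"x": 0,"y": 0,"z": 3.5,"twist": 0}
    - {"x": 0,"y": 0,"z": 3,"twist": 0}
    - {"x": 0,"y": 0,"z": 1,"twist": 0}
    - {"x": 0,"y": 0,"z": 0,"twist": 0}
    - {"x": 0,"y": 0,"z": 0,"twist": 0}

```text
time: 11.07
eef_pos: [0.4957, -0.3597, 0.3309]
tcp_rot: [[0.218, 0.976, 0.0], [0.976, -0.218, 0.0], [0.0, 0.0, -1.0]]
ft_force: [-1.1, 0.6, -2.0]
opening: 0.0255
finger_force: 47.1
```

```bash
python3 st.py; python3 - <<'E'
from h import *
np.set_printoptions(precision=4,suppress=True)
T=np.array(sense()["eef_pos"]);yaw=-.22
A=np.array([[np.cos(yaw),np.sin(yaw),0],[-np.sin(yaw),np.cos(yaw),0],[0,0,1]])
for n in("side","top"):
    p,d,cm=snap(n);W=cloud(cm,d).reshape(-1,3);q=(W-T)@A.T
    m=(d.reshape(-1)>0)&(abs(q[:,0])<.04)&(abs(q[:,1])<.05)&(q[:,2]<-.02)&(q[:,2]>-.125)
    q=q[m];print(n,len(q))
    for z in np.arange(-.12,-.02,.01):
        k=q[(q[:,2]>=z)&(q[:,2]<z+.01)]
        if len(k): print(round(z,3),len(k),k.min(0),k.max(0))
    if n=="side":
        u,v=pix(cm,T-[0,0,.07]);u,v=int(u),int(v);cv2.imwrite("pics/s5.png",cv2.resize(p[v-50:v+50,u-50:u+50],(600,600),interpolation=cv2.INTER_CUBIC)[:,:,::-1])
E
```

```text
11.07 [ 0.4957 -0.3597  0.3309] yaw y -0.21975117040971245 down [ 0.0003  0.0004 -1.    ] 0.0254535163010991 47.072707414627075 [-1.0624  0.6273 -2.006 ] [-0.0219  0.0563  0.0331]
side 248
-0.11 5 [-0.0026 -0.0133 -0.1067] [ 0.0003 -0.0109 -0.1007]
-0.1 7 [-0.0068 -0.0158 -0.0995] [ 0.009   0.0122 -0.0907]
-0.09 29 [-0.0088 -0.0207 -0.0896] [ 0.0104  0.0081 -0.08  ]
-0.08 13 [-0.0078 -0.0228 -0.08  ] [ 0.0104 -0.0079 -0.0733]
-0.07 31 [-0.012  -0.0285 -0.0695] [ 0.0137  0.017  -0.0602]
-0.06 40 [-0.0115 -0.0286 -0.06  ] [ 0.0137  0.0129 -0.0501]
-0.05 39 [-0.0129 -0.0282 -0.0499] [ 0.0135  0.0143 -0.0401]
-0.04 44 [-0.0123 -0.028  -0.0398] [ 0.0146  0.0013 -0.0304]
-0.03 40 [-0.0168 -0.0294 -0.0295] [ 0.0214 -0.0032 -0.02  ]
top 0
```

View pics/s5.png

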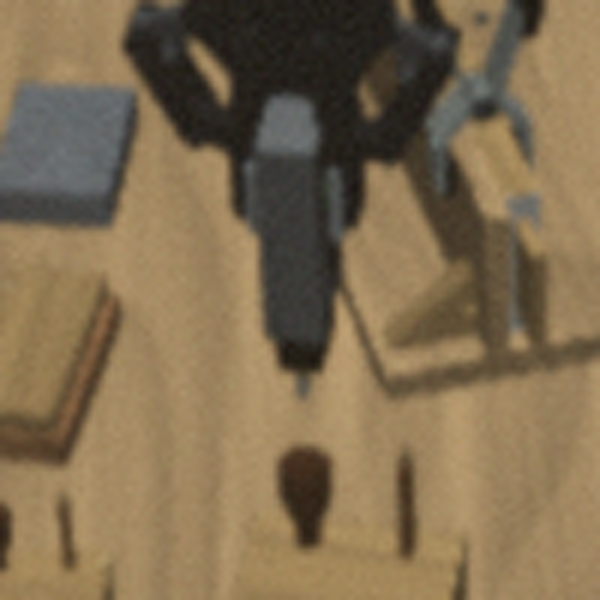

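The meter hangs straight, with the nose about 107 mm below the TCP (crop (303,385)). Now I'll refine the cross from a fresh top picture.

```bash
python3 - <<'E'
from h import *
np.set_printoptions(precision=4,suppress=True)
yaw=.22;A=np.array([[np.cos(yaw),np.sin(yaw)],[-np.sin(yaw),np.cos(yaw)]]);c=np.array([.570,.0286])
g=np.zeros((480,640))
for i in range(4):
    p,d,cm=snap("top"); g+=p.sum(2)/4.
# rectify the rail-top plane z=.108, 0.5 mm per px
ys=np.arange(.03,.1,.0005);xs=np.arange(-.02,.022,.0005)
Y,X=np.meshgrid(ys,xs)
P=np.stack([X,Y],-1)@A+c;P=np.concatenate([P,np.full(X.shape+(1,),.108)],-1)
C=P@np.array(cm["R"]).T+np.array(cm["t"]);q=C@np.array(cm["mtx"]).T
I=cv2.remap(g.astype(np.float32),(q[...,0]/q[...,2]).astype(np.float32),(q[...,1]/q[...,2]).astype(np.float32),cv2.INTER_LINEAR)
cv2.imwrite("pics/rect.png",cv2.resize(np.clip(I/2.2,0,255).astype(np.uint8),None,fx=5,fy=5))
m=(X>-.002)&(X<.015)
dark=np.clip(np.median(I[m])-25-I,0,None)*m
print("centroid",(X*dark).sum()/dark.sum(),(Y*dark).sum()/dark.sum())
print("x profile",[(round(x*1000,1),int(v)) for x,v in zip(xs[::2],I.mean(1)[::2])])
col=dark.sum(0);print("y peak",[(round(y*1000,1),int(v)) for y,v in zip(ys[::2],col[::2]) if v>0])
print("cross row",[(round(x*1000,1),int(v)) for x,v in zip(xs[::2],dark.sum(1)[::2]) if v>0])
z=cloud(cm,d).reshape(-1,3);q=(z[:,:2]-c)@A.T;k=(abs(z[:,2]-.108)<.006)&(abs(q[:,0])<.03)&(q[:,1]>0)&(q[:,1]<.11)
print("rail+fence x",np.percentile(q[k,0],[1,99]),"z rail",np.median(z[k&(q[:,0]>2e-3),2]))
E
```

```text
centroid 0.006373910974110851 0.06546074785793746
x profile [(np.float64(-20.0), 173), (np.float64(-19.0), 170), (np.float64(-18.0), 173), (np.float64(-17.0), 201), (np.float64(-16.0), 253), (np.float64(-15.0), 312), (np.float64(-14.0), 349), (np.float64(-13.0), 367), (np.float64(-12.0), 375), (np.float64(-11.0), 377), (np.float64(-10.0), 376), (np.float64(-9.0), 374), (np.float64(-8.0), 376), (np.float64(-7.0), 378), (np.float64(-6.0), 375), (np.float64(-5.0), 364), (np.float64(-4.0), 353), (np.float64(-3.0), 344), (np.float64(-2.0), 336), (np.float64(-1.0), 329), (np.float64(0.0), 325), (np.float64(1.0), 324), (np.float64(2.0), 322), (np.float64(3.0), 318), (np.float64(4.0), 311), (np.float64(5.0), 304), (np.float64(6.0), 300), (np.float64(7.0), 302), (np.float64(8.0), 310), (np.float64(9.0), 319), (np.float64(10.0), 325), (np.float64(11.0), 328), (np.float64(12.0), 330), (np.float64(13.0), 333), (np.float64(14.0), 336), (np.float64(15.0), 340), (np.float64(16.0), 341), (np.float64(17.0), 343), (np.float64(18.0), 346), (np.float64(19.0), 349), (np.float64(20.0), 349), (np.float64(2
[... 611 characters left out ...]
(74.0), 700), (np.float64(75.0), 681), (np.float64(76.0), 604), (np.float64(77.0), 475), (np.float64(78.0), 363), (np.float64(79.0), 228), (np.float64(80.0), 48), (np.float64(96.0), 4), (np.float64(97.0), 19)]
cross row [(np.float64(-2.0), 152), (np.float64(-1.0), 385), (np.float64(0.0), 491), (np.float64(1.0), 585), (np.float64(2.0), 714), (np.float64(3.0), 1035), (np.float64(4.0), 1934), (np.float64(5.0), 3227), (np.float64(6.0), 4101), (np.float64(7.0), 3909), (np.float64(8.0), 2839), (np.float64(9.0), 1556), (np.float64(10.0), 882), (np.float64(11.0), 661), (np.float64(12.0), 580), (np.float64(13.0), 513), (np.float64(14.0), 363)]
rail+fence x [-0.0168  0.0155] z rail 0.10920242391643645
```

View pics/rect.png

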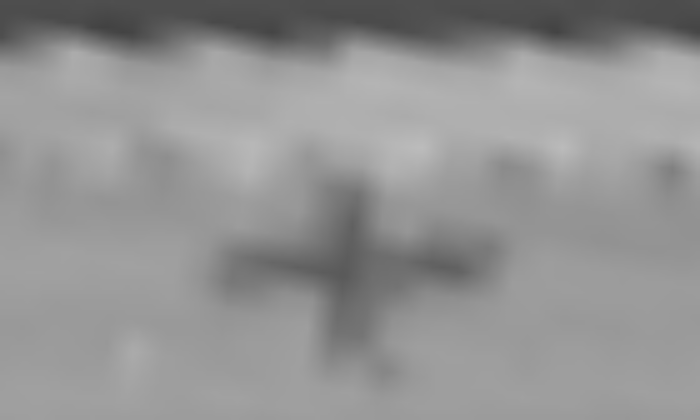

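The rectified picture shows the cross centre at about (350,265), which is jig frame (6.4, 64.8) mm. Moving there.

Call:
step_arm:
  targets:
    - {"x": 0.4,"y": 2.3,"z": 0,"twist": 0.04}
    - {"x": 0.5,"y": 3.5,"z": 0,"twist": 0.04}
    - {"x": 0.5,"y": 3.5,"z": 0,"twist": 0.04}
    - {"x": 0.5,"y": 3.5,"z": 0,"twist": 0.04}
    - {"x": 0.5,"y": 3.5,"z": 0,"twist": 0.04}

```text
time: 11.78
eef_pos: [0.5196, -0.1955, 0.3309]
tcp_rot: [[0.018, 1.0, -0.001], [1.0, -0.018, -0.0], [-0.0, -0.001, -1.0]]
ft_force: [1.3, -0.6, -1.1]
opening: 0.0254
finger_force: 47.0
```

Call:
step_arm:
  targets:
    - {"x": 0.5,"y": 3.5,"z": 0,"twist": 0.04}
    - {"x": 0.5,"y": 3.5,"z": 0,"twist": 0.04}
    - {"x": 0.5,"y": 3.5,"z": 0,"twist": 0.04}
    - {"x": 0.5,"y": 3.5,"z": 0,"twist": 0.04}
    - {"x": 0.5,"y": 3.5,"z": 0,"twist": 0.04}

```text
time: 12.2
eef_pos: [0.5446, -0.0203, 0.331]
tcp_rot: [[-0.181, 0.984, -0.0], [0.984, 0.181, 0.0], [0.0, -0.0, -1.0]]
ft_force: [0.9, -1.1, -0.9]
opening: 0.0251
finger_force: 47.1
```

Call:
step_arm:
  targets:
    - {"x": 0.5,"y": 3.5,"z": 0,"twist": 0.04}
    - {"x": 0.6,"y": 3.5,"z": 0,"twist": 0}
    - {"x": 0.6,"y": 3.5,"z": 0,"twist": 0}
    - {"x": 0.05,"y": 1.0,"z": 0,"twist": 0}
    - {"x": 0,"y": 0,"z": 0,"twist": 0}

```text
time: 12.62
eef_pos: [0.5621, 0.0968, 0.3303]
tcp_rot: [[-0.223, 0.975, -0.001], [0.975, 0.223, -0.0], [0.0, -0.001, -1.0]]
ft_force: [-0.5, -0.4, -2.1]
opening: 0.0257
finger_force: 47.0
```

Call:
step_arm:
  targets:
    - {"x": 0,"y": 0,"z": -3,"twist": 0}
    - {"x": 0,"y": 0,"z": -3,"twist": 0}
    - {"x": 0,"y": 0,"z": -2.5,"twist": 0}
    - {"x": 0,"y": 0,"z": -1.5,"twist": 0}
    - {"x": 0,"y": 0,"z": 0,"twist": 0}

```text
time: 13.03
eef_pos: [0.5606, 0.0916, 0.2281]
tcp_rot: [[-0.217, 0.976, -0.005], [0.976, 0.217, -0.002], [-0.001, -0.005, -1.0]]
ft_force: [-0.7, -0.7, -1.2]
opening: 0.0255
finger_force: 47.0
```

Call:
step_arm:
  targets:
    - {"x": 0,"y": 0,"z": 0,"twist": 0}
    - {"x": 0,"y": 0,"z": 0,"twist": 0}
    - {"x": 0,"y": 0,"z": 0,"twist": 0}

```text
time: 13.28
eef_pos: [0.563, 0.0928, 0.2326]
tcp_rot: [[-0.218, 0.976, 0.002], [0.976, 0.218, 0.001], [0.0, 0.002, -1.0]]
ft_force: [-0.6, -0.3, -1.3]
opening: 0.0255
finger_force: 47.0
```

```bash
python3 st.py; python3 - <<'E'
from h import *
np.set_printoptions(precision=4,suppress=True)
T=np.array(sense()["eef_pos"]);yaw=.22
A=np.array([[np.cos(yaw),np.sin(yaw),0],[-np.sin(yaw),np.cos(yaw),0],[0,0,1]]);c=np.array([.570,.0286,0])
print("tcp jig",A@(T-c))
p,d,cm=snap("side");W=cloud(cm,d).reshape(-1,3);q=(W-c)@A.T;ok=(d.reshape(-1)>0)
for z in np.arange(.106,.18,.008):
    k=q[ok&(abs(q[:,0]-.006)<.03)&(abs(q[:,1]-.06)<.05)&(q[:,2]>z)&(q[:,2]<z+.008)]
    if len(k):print(round(z,3),len(k),k.min(0),k.max(0))
k=ok&(q[:,1]>-.05)&(q[:,1]<.02)&(abs(q[:,2]-.107)<.004)&(abs(q[:,0])<.03);print("rail+fence x",np.percentile(q[k,0],[2,98]),np.median(q[k,2]))
u,v=pix(cm,T-[0,0,.1]);u,v=int(u),int(v);cv2.imwrite("pics/s6.png",cv2.resize(p[v-40:v+40,u-40:u+40],(600,600),interpolation=cv2.INTER_CUBIC)[:,:,::-1])
E
```

```text
13.28 [0.563  0.0928 0.2326] yaw y 0.2194612619624409 down [ 0.0017  0.0007 -1.    ] 0.025549360018243487 46.96801543235779 [-0.5936 -0.2872 -1.3319] [ 0.0075 -0.0115 -0.0166]
tcp jig [0.0071 0.0641 0.2326]
0.106 83 [-0.0151  0.0103  0.106 ] [0.0176 0.1087 0.1126]
0.114 3 [-0.0153  0.0526  0.1141] [-0.0007  0.1026  0.1152]
0.122 2 [0.0073 0.0501 0.1241] [0.0079 0.0524 0.1297]
0.13 5 [0.0028 0.0457 0.1315] [0.008  0.0567 0.1359]
0.138 9 [-0.0032  0.0461  0.1404] [0.0109 0.077  0.146 ]
0.146 12 [-0.0043  0.04    0.1469] [0.014  0.0728 0.1539]
0.154 14 [-0.0037  0.0388  0.1544] [0.0124 0.0743 0.1612]
0.162 11 [-0.0044  0.0376  0.1636] [0.0188 0.0764 0.1694]
0.17 27 [-0.0069  0.0344  0.1704] [0.0188 0.0863 0.1777]
0.178 25 [-0.0067  0.0301  0.1781] [0.0201 0.0848 0.1857]
rail+fence x [-0.0154  0.0164] 0.10657064282077411
```

View pics/s6.png

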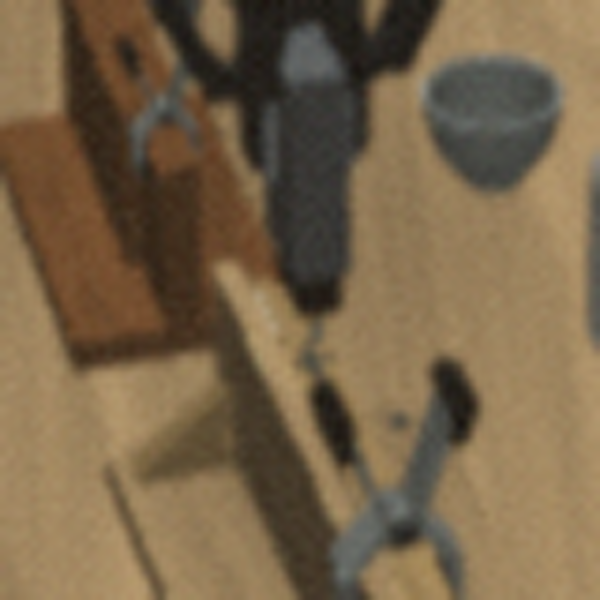

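The meter is aligned over the cross (tip at crop (310,350), on the cross's near arm), with TCP at jig (7.1, 64.1) mm. Pressing down gently.

Call:
step_arm:
  targets:
    - {"x": 0,"y": 0.05,"z": -1,"twist": 0}
    - {"x": -0.05,"y": 0,"z": -0.6,"twist": 0}
    - {"x": 0,"y": 0,"z": 0,"twist": 0}
    - {"x": 0,"y": 0,"z": 0,"twist": 0}
    - {"x": 0,"y": 0,"z": 0,"twist": 0}

```text
time: 13.75
eef_pos: [0.5617, 0.0935, 0.2152]
tcp_rot: [[-0.218, 0.976, -0.0], [0.976, 0.218, -0.0], [-0.0, -0.0, -1.0]]
ft_force: [-0.4, -0.4, -1.6]
opening: 0.0255
finger_force: 47.1
```

Call:
step_arm:
  targets:
    - {"x": 0,"y": 0,"z": -0.2,"twist": 0}
    - {"x": 0,"y": 0,"z": 0,"twist": 0}
    - {"x": 0,"y": 0,"z": 0,"twist": 0}
    - {"x": 0,"y": 0,"z": 0,"twist": 0}

```text
time: 14.08
eef_pos: [0.5619, 0.0935, 0.2135]
tcp_rot: [[-0.218, 0.976, 0.0], [0.976, 0.218, 0.0], [0.0, 0.0, -1.0]]
ft_force: [-0.0, -0.5, 2.0]
opening: 0.0259
finger_force: 47.5
```

Call:
step_arm:
  targets:
    - {"x": 0,"y": 0,"z": -0.2,"twist": 0}
    - {"x": 0,"y": 0,"z": 0,"twist": 0}
    - {"x": 0,"y": 0,"z": 0,"twist": 0}
    - {"x": 0,"y": 0,"z": 0,"twist": 0}

```text
time: 14.42
eef_pos: [0.5619, 0.0935, 0.2114]
tcp_rot: [[-0.218, 0.976, 0.0], [0.976, 0.218, 0.0], [0.0, 0.0, -1.0]]
ft_force: [-0.4, -0.6, 3.9]
opening: 0.0257
finger_force: 47.7
```

```bash
python3 st.py
```

```text
14.42 [0.5619 0.0935 0.2114] yaw y 0.21996522728891088 down [ 0.0003  0.0001 -1.    ] 0.0257358533389369 47.65693724155426 [-0.4272 -0.5624  3.903 ] [-0.0704  0.0711  0.0322]
```

Call:
step_arm:
  targets:
    - {"x": 0,"y": 0,"z": -0.07,"twist": 0}
    - {"x": 0,"y": 0,"z": 0,"twist": 0}
    - {"x": 0,"y": 0,"z": 0,"twist": 0}
    - {"x": 0,"y": 0,"z": 0,"twist": 0}

```text
time: 14.75
eef_pos: [0.5619, 0.0935, 0.2107]
tcp_rot: [[-0.218, 0.976, 0.0], [0.976, 0.218, 0.0], [0.0, 0.0, -1.0]]
ft_force: [-0.0, -0.3, 4.3]
opening: 0.0253
finger_force: 47.7
```

```bash
python3 st.py; python3 - <<'E'
from h import *
p,d,cm=snap("side");T=np.array(sense()["eef_pos"]);u,v=pix(cm,T-[0,.05,.1]);u,v=int(u),int(v)
cv2.imwrite("pics/s7.png",cv2.resize(p[v-50:v+50,u-50:u+50],(600,600),interpolation=cv2.INTER_CUBIC)[:,:,::-1])
E
```

```text
14.75 [0.5619 0.0935 0.2107] yaw y 0.21992113005541747 down [ 0.0002  0.0001 -1.    ] 0.025255303879660768 47.72058427333832 [-0.0446 -0.3244  4.2999] [-0.0462 -0.0896 -0.0305]
```

View pics/s7.png

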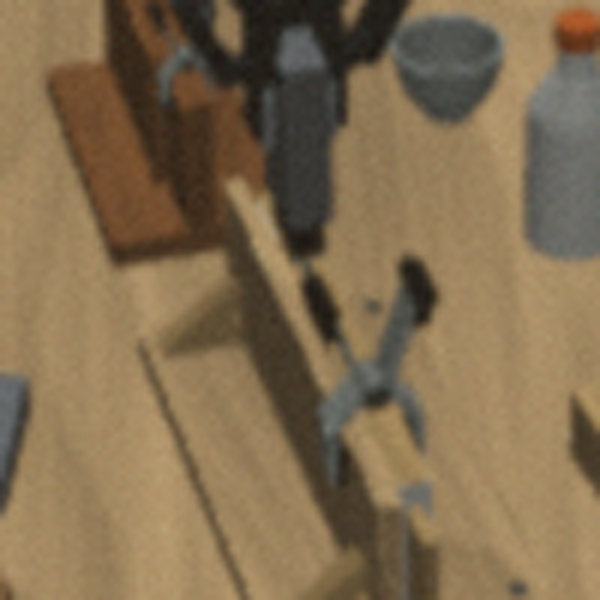

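The meter stands on the cross (crop (305,255)) with about 5.8 N of push, so the tips are about half in, and the clamp is still on at (375,385). Handing in.

```bash
python3 -c "
from cell import *
print(finish_job())"
```

```text
the job is handed in; nothing more can be done
None
```

The job is handed in at about 15 s of the 58 s allowed: the big clamp grips rail and fence about 78 mm from the rail's middle on the side away from the cross, and the meter is held upright on the cross with both tips about half way in (judged from about 5.8 N of push); I viewed 11 pictures, one over the limit of 10.

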